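# Hold the cover over the drive housing for screwing

## Task

First press the orange bearing cap in the middle of the grey drive housing fully home. Then lift the steel cover plate by its black handle and hold it level, hovering about 15 mm above the housing's flange, with its four holes lined up over the four threaded holes (either way round), so that a colleague can start the screws: finish while still holding it there. Never let the cover touch the housing, and leave the jar, tape roll and box cutter where they are.

Things in the scene. Friction and masses are not known exactly. Their poses are not given: they have to be found in the camera images.
- housing: Fixed grey drive housing, 170 (x, over its feet) x 110 (y) mm, 52 mm high, with a bare aluminium flange 150 x 110 x 12 mm on top, whose flat upper face is 52 mm above the origin; a short steel shaft sticks out of its +y side (to 76 mm from the centre, 24 mm above the table). Origin: centre of the underside, on the table; x along the long side, z up. The flange has four 8 mm threaded holes at x = +-55, y = +-35 mm and an orange cap at the centre.
- cap_top (a point): Centre of the flat top of the orange bearing cap (40 mm diameter, upright, red spot in the middle), at the centre of the housing. It moves with the cap: 11 mm above the flange face when fully up, 3 mm above when home.
- cap (a joint): How far the bearing cap is pressed down, in m: 0 fully up, 0.008 fully home (a hard stop). It slides straight down in a stiff fit: it needs about 9 N to move, has no spring and stays where it is left.
- thread0 (a point): Mouth of threaded hole 0, on the flange's upper face, at housing x = +55, y = +35 mm.
- thread2 (a point): Mouth of threaded hole 2, diagonally opposite, on the flange's upper face, at housing x = -55, y = -35 mm.
- cover_grip (a point): Centre of the black handle bar of the loose steel cover plate (about 0.4 kg, lying flat on the table, handle up). The bar runs along x, 90 long x 12 wide (y) x 14 mm high, its centre 40 mm above the plate's underside, top 47 mm; it stands on two thin posts at x = +-36 mm, with 28 mm clear between the bar and the plate. The plate is 140 (x) x 100 (y) x 5 mm, centred under the bar; 14 mm through holes at x = +-55, y = +-35 mm, matching the threaded holes. z up.
- hole0 (a point): Centre of cover hole 0 at the plate's underside, at cover x = +55, y = +35 mm.
- hole2 (a point): Centre of cover hole 2, diagonally opposite, at the plate's underside, at cover x = -55, y = -35 mm.
- cover: The whole cover plate; its origin lies at the centre of the plate's underside, 40 mm under the middle of the handle bar; same axes as cover_grip.
- dial_scale: Fixed green spring scale with a steel tray on top, 222 x 222 mm, 230 mm high, standing between the places where the housing and the cover may lie; origin at the centre of its underside. Anything carried from one side to the other must pass over it or between it and the robot.
- jar: White jar with a red cap, 72 mm diameter, 121 mm high, standing; origin at the centre of its underside. Leave it alone.
- tape: Roll of brown packing tape, 104 mm diameter, 48 mm high, lying flat; origin at the centre of its underside. Leave it alone.
- cutter: Yellow box cutter lying on the table along its y axis, 158 mm long, 20 mm wide, 18 mm high; origin under its middle. Leave it alone.

How it is judged (in metres and radians):
On the way, in this order (a step that is already met when the one before it is completed fails the run):
1. the bearing cap is pressed home (value of joint cap above 0.0065 m), for 0.2 s.
2. the cover is lifted clear of the table (height (world z) of cover above 0.04 m), for 0.2 s.
At the end, for the whole second after the job is handed in: The cap is home (at least 6.5 of its 8 mm), and the gripper holds the cover still and level (within 0.08 rad), its underside 6 to 28 mm above the flange face and not touching the housing, each hole within 4 mm (horizontally) of the threaded hole below it, either way round (value of joint cap above 0.0065 m and ((horizontal distance between hole0 and thread0 below 0.004 m and horizontal distance between hole2 and thread2 below 0.004 m) or (horizontal distance between hole0 and thread2 below 0.004 m and horizontal distance between hole2 and thread0 below 0.004 m)) and z of cover in the frame of housing between 0.058 and 0.08 m and angle between cover's own z axis and vertical below 0.08 rad and contact force between cover and housing below 0.05 N and contact force between the fingers and cover above 1 N and linear speed of cover below 0.02 m/s and angular speed of cover below 0.1 rad/s); the arm keeps its last pose, push and grip.
It fails at once if the cover touches the housing (contact force between cover and housing above 1 N).
It fails at once if the red-capped jar is moved more than 25 mm (distance of jar from where it was at the start of the episode above 0.025 m).
It fails at once if the tape roll is moved more than 25 mm (distance of tape from where it was at the start of the episode above 0.025 m).
It fails at once if the box cutter is moved more than 25 mm (distance of cutter from where it was at the start of the episode above 0.025 m).
It also fails if it takes over 64 s, if anything falls off the work surface, if the arm or the gripper's body presses on something with over 40 N, if the wrist force passes 120 N, or if a joint passes its speed limit or range.

## Robot

A 6-joint arm with a two-finger parallel gripper is mounted at the origin on the work surface; the furniture and walls round the work are solid. World frame = base frame: x ahead of the robot, y to its left, z up, the work surface at z = 0. Lengths are in m, angles in degrees, forces in N, time in s.
With the tool pointing down it reaches from about 0.3 to 0.75 m from the base axis. Payload 8.5 kg.
Tool frame: the origin (TCP) lies at the very end of the fingers, on their centre line; the grasp point (between the pads) lies 19 mm behind it; z points along the fingers, y is the line along which they close (so a half turn about z gives the same grasp; the last joint's range is limited). The gripper opens to 85 mm and grips with 20 to 120 N. Pads are 22 mm wide; open, the fingers measure 114 mm over their backs; the gripper's body (76 mm by 85 mm) begins 54 mm behind the grasp point. The pads swing forward as they close: fully open they stand 13 mm farther back than shut.
Start: joints at [58.826, 21.807, 74.336, -0, 83.858, -12.336], TCP at [0.178, 0.521, 0.231] pointing down, gripper open.
Joint ranges: [-178.18, 178.18], [-50.72, 133.34], [12.68, 142.11], [-81.47, 261.47], [9.98, 163.14], [-165.26, 165.26]. Speed limits (degrees/s): [136.94, 136.94, 180, 180, 180, 180].

## Interface

Orientations are given as a 3x3 rotation matrix whose columns are the frame's x, y, z axes.
In Python, from rig import observe, cams, ticket gives the robot as it stands.
- The arm moves only by the tool move_arm, never from a script. Its arguments are lists of equal length, an entry for each row: "jaw": the finger opening in cm, from 0 to 8.54; "dp": the shift along the tool's x, y, z in cm, a list of three; "turn": the turn, a rotation vector about the tool's x, y, z in rad, a list of three. In form: {"jaw": [jaw, ...], "dp": [[tx, ty, tz], ...], "turn": [[wx, wy, wz], ...]}. A call has 1 to 12 rows; each row shifts and turns the commanded pose from where the row before left it, along the tool's axes as they then stand; what a row does not reach is not made up. A row lasts 1/12 s, in which the tool goes at most 41.7 mm and 7.16 degrees, less where a joint would pass 70% of its speed; a pose out of reach is approached as far as the arm can. A call is refused whole if a number of a shift passes 4.17 or a number of a turn 0.125, either way. A call with a gripper value outside its range is refused whole. The fingers move at their own pace and stop on an object; "force" is the grip in N (left out, the last holds). Time passes only in rows, so rows that do not move let the fingers close. It gives the time, the measured TCP pose, the force, the opening and the grip force at its end, in the units of the state.
- observe(): the state, without advancing time (a new reading comes with each control period).
- cams.get_image(name): name is "scene" or "top" or "wrist"; returns (picture, depth): 480x640x3 uint8, red, green, blue; 480x640 float32, m along the optical axis (not along the pixel's ray), 0 where there is no reading.
- cams.calibration(name): a dict with "vertical_fov" (degrees; the focal length in pixels is half the picture's height over the tangent of half this angle, whatever the lens; pixels are square), "cx", "cy" (the principal point, pixels), "k1" (the pictures are not rectified: a ray, as slopes to the right and down, at radius r is drawn at 1 + k1 r^2 times it, then the intrinsics apply), "view" (4x4, takes a point from world to camera coordinates); the wrist camera has in their place "tool_from_camera" (4x4, takes a point from camera to tool coordinates, whose origin is the TCP and whose axes are the flange's). Camera axes: x right, y up, looking along -z (the intrinsics and any distortion apply to the point x, -y, -z); pixel columns grow to the right and rows downward; lengths in m; the calibration is good to about 2 mm. A picture is of the moment at which its call begins: read the wrist's pose just before it. calibration takes no time and is no camera call.
- ticket.close_job(): hands the job in; it is judged then, once.
Trained networks look in the newest picture that a camera, given by its name, has taken for a name from the list of things; names that differ only in an ending like _2 or _b are one class to them, and where a whole thing is asked for, a point or a joint stands for the part that bears it (a point fixed in the world has none). Each returns a list of dicts, best first, with "p" (0 to 1); they miss things now and then, are a little off and sometimes report something else, mostly with a low value. They report only what shows in the picture. A call takes as long as a camera call.
- cams.spot_in(camera, query): "box" ([centre column, centre row, width, height] as shares, 0 to 1, of the picture: columns of its width, rows of its height, round what is visible of it).
- cams.outline_of(camera, query): "mask" (480x640 bool, what is visible of it) and "box" ([centre column, centre row, width, height] as shares, 0 to 1, of the picture: columns of its width, rows of its height, round what is visible of it).
- cams.mark_of(camera, query): "location" ([column, row] as shares, 0 to 1, of the picture: columns of its width, rows of its height: a listed point, or the origin of a listed thing).
The state is a dict: "time_s": time; "q": joint angles; "qvel": joint speeds; "joint_efforts": joint torques, N m; "position": TCP position; "tool_rot": TCP orientation; "ft_force": force on the tool from outside, world axes, zero at the start; "wrist_torque": the same for the moment, N m; "grip_width": finger opening in m; "gripper_force": force on a finger pad.
Only numpy, scipy, OpenCV 4.12 (cv2) and the standard library are available. Lean on these libraries where they do the work, as an engineer would, in place of code of your own. Each camera call takes 0.05 s, during which the arm holds its last target. There are 200 camera calls.

## Working session

There is one attempt and no reset: what is moved stays moved. The work goes in short steps, Python scripts to look and compute and a tool call to move; the robot and the scene stay as the last step left them, time stands still between calls to the robot, and variables do not carry over. Pictures are saved under pics/ and viewed, at most 10 in all, crops included, and the job is handed in when it is done.

Besides the shell and the picture viewer there is one more tool, called after "Request:" in YAML: its name, and indented under it one key for each argument. move_arm: Moves the arm, as the interface text tells. Its arguments: {"type":"object","properties":{"jaw":{"type":"array","items":{"type":"number"}},"dp":{"type":"array","items":{"type":"array","items":{"type":"number"}}},"turn":{"type":"array","items":{"type":"array","items":{"type":"number"}}},"force":{"type":"number"}},"required":["jaw","dp","turn"]}

```bash
mkdir -p pics
cat > h.py <<'E'
import numpy as np, cv2
from rig import observe, cams, ticket
def K(c):
    f=240/np.tan(np.radians(c["vertical_fov"])/2)
    return np.array([[f,0,c["cx"]],[0,f,c["cy"]],[0,0,1]]), np.array([c["k1"],0,0,0,0.])
def cam2world(name,s=None):
    c=cams.calibration(name)
    if name!="wrist": return c,np.linalg.inv(np.array(c["view"]))
    s=s or observe(); T=np.eye(4); T[:3,:3]=np.array(s["tool_rot"]); T[:3,3]=s["position"]
    return c,T@np.array(c["tool_from_camera"])
def ray(name,uv,s=None):
    c,M=cam2world(name,s); k,d=K(c)
    p=cv2.undistortPoints(np.array(uv,float).reshape(-1,1,2),k,d).reshape(-1,2)
    r=np.c_[p[:,0],-p[:,1],-np.ones(len(p))]@M[:3,:3].T
    return M[:3,3],r
def onplane(name,uv,z,s=None):
    o,r=ray(name,uv,s); return o+r*((z-o[2])/r[:,2])[:,None]
def withdepth(name,uv,depth,s=None):
    o,r=ray(name,uv,s); uv=np.round(np.array(uv).reshape(-1,2)).astype(int)
    return o+r*depth[uv[:,1],uv[:,0]][:,None]
def save(n,im): cv2.imwrite("pics/"+n,im[:,:,::-1])
E
python3 - <<'E'
from h import *
np.set_printoptions(precision=4,suppress=True)
s=observe();print(s["position"],s["tool_rot"],s["ft_force"],s["time_s"])
ims={}
for n in("top","scene"):
    im,d=cams.get_image(n); ims[n]=im
    for q in("housing","cap_top","thread0","thread2","cover_grip","hole0","hole2","dial_scale","jar","tape","cutter"):
        for r in cams.mark_of(n,q)[:2]:
            uv=np.array(r["location"])*[640,480]
            if 0<=uv[0]<639.4 and 0<=uv[1]<479.4: print(n,q,round(r["p"],2),uv,withdepth(n,uv,d)[0])
save("a.png",cv2.resize(np.hstack([ims["top"],ims["scene"]]),(800,300),interpolation=cv2.INTER_AREA))
save("top.png",ims["top"])
E
```

```text
[0.1775 0.5203 0.2307] [[-0.9464  0.3229 -0.0007]
 [ 0.3229  0.9464 -0.0013]
 [ 0.0003 -0.0014 -1.    ]] [ 0.5373 -0.4083 -0.0015] 0.0
top housing 0.94 [447.488 270.288] [ 0.4597 -0.2068  0.0504]
top cap_top 0.73 [460.288 267.696] [ 0.4636 -0.2317  0.0648]
top thread0 0.6 [487.488 285.024] [ 0.4287 -0.2941  0.0487]
top thread0 0.57 [430.272 258.816] [ 0.4837 -0.169   0.0546]
top thread2 0.6 [487.488 285.024] [ 0.4287 -0.2941  0.0487]
top thread2 0.57 [430.272 258.816] [ 0.4837 -0.169   0.0546]
top cover_grip 0.72 [210.496 254.016] [0.4953 0.3169 0.006 ]
top hole0 0.63 [190.08  238.992] [ 0.5306  0.3672 -0.0025]
top hole0 0.57 [241.6  269.52] [0.4609 0.2447 0.0085]
top hole2 0.63 [190.08  238.992] [ 0.5306  0.3672 -0.0025]
top hole2 0.57 [241.6  269.52] [0.4609 0.2447 0.0085]
top jar 0.94 [276.416 319.104] [0.3462 0.155  0.1214]
top jar 0.51 [216.128 253.92 ] [0.4894 0.2968 0.0457]
top tape 0.69 [347.072 299.808] [ 0.3978  0.0083 -0.0026]
top cutter 0.8 [433.024 183.12 ] [ 0.6645 -0.1857  0.0165]
scene housing 0.79 [388.928 326.784] [ 0.4399 -0.2391  0.0514]
scene cap_top 0.54 [390.4   316.992] [ 0.4579 -0.2297  0.0637]
scene thread0 0.61 [407.808 339.024] [ 0.4402 -0.2924  0.0504]
scene thread0 0.6 [376.704 298.416] [ 0.4933 -0.1679  0.0476]
scene thread2 0.61 [407.808 339.024] [ 0.4402 -0.2924  0.0504]
scene thread2 0.6 [376.704 298.416] [ 0.4933 -0.1679  0.0476]
scene cover_grip 0.72 [246.72  217.296] [0.5005 0.3028 0.0369]
scene hole0 0.93 [249.984 238.608] [0.4627 0.2561 0.0066]
scene hole0 0.91 [241.472 212.784] [0.523  0.3521 0.0088]
scene hole2 0.93 [249.984 238.608] [0.4627 0.2561 0.0066]
scene hole2 0.91 [241.472 212.784] [0.523  0.3521 0.0088]
scene dial_scale 0.36 [302.016 301.008] [ 0.3677 -0.026   0.047 ]
scene jar 0.65 [248.704 279.12 ] [0.3378 0.134  0.036 ]
scene tape 0.83 [298.176 301.008] [ 0.3616 -0.0184  0.0469]
scene cutter 0.63 [416.768 273.504] [ 0.6591 -0.1946  0.009 ]
```

View pics/a.png

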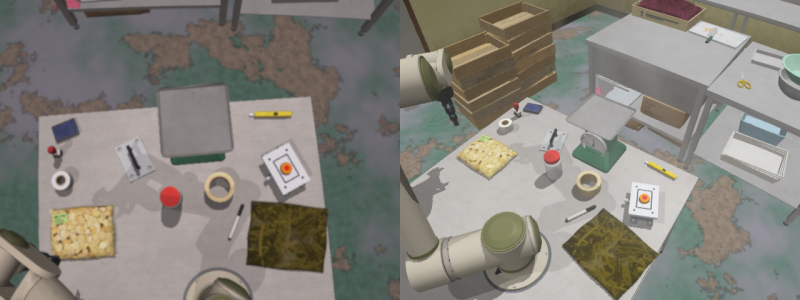

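View pics/top.png

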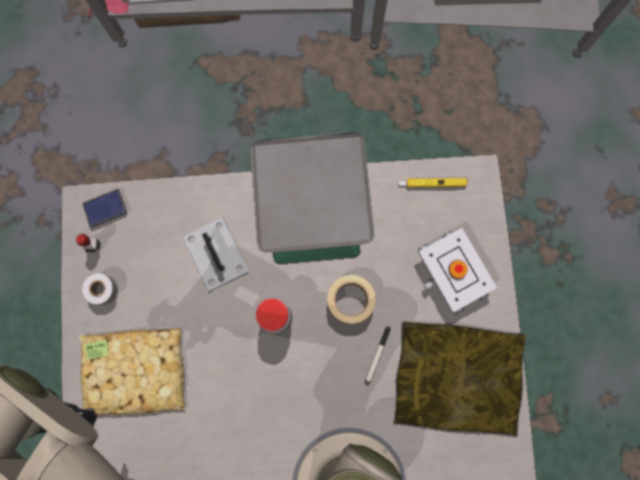

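The top view shows the housing near (458,270) and the cover near (213,255). The scale tray spans 252–372 × 135–250, with the jar at (273,316) and the tape at (352,300). Depth puts the cap at about (0.461, -0.231, 0.064) and the cover at about (0.495, 0.307). I'll go over to the cap at a safe height.

Request:
move_arm:
  jaw: [0,0,0,0,0,0,0,0,0,0,0,0]
  dp:
    - [0,0,-0.9]
    - [0,0,-0.9]
    - [0,0,-0.9]
    - [0,0,-0.9]
    - [0,0,-0.9]
    - [0,0,-0.9]
    - [0,0,-0.9]
    - [0.31,-3.33,0]
    - [0.31,-3.33,0]
    - [0.31,-3.33,0]
    - [0.31,-3.33,0]
    - [0.31,-3.33,0]
  turn:
    - [0,0,-0.112]
    - [0,0,-0.112]
    - [0,0,-0.112]
    - [0,0,-0.112]
    - [0,0,-0.112]
    - [0,0,-0.112]
    - [0,0,-0.112]
    - [0,0,0]
    - [0,0,0]
    - [0,0,0]
    - [0,0,0]
    - [0,0,0]

```text
time_s: 2.2
position: [0.2369, 0.3627, 0.2943]
tool_rot: [[-0.898, -0.44, 0.0], [-0.44, 0.898, 0.0], [-0.0, 0.0, -1.0]]
ft_force: [0.6, 0.6, 0.9]
grip_width: -0.0002
gripper_force: 0.0
```

Request:
move_arm:
  jaw: [0,0,0,0,0,0,0,0,0,0,0,0]
  dp:
    - [0.31,-3.33,0]
    - [0.31,-3.33,0]
    - [0.31,-3.33,0]
    - [0.31,-3.33,0]
    - [0.31,-3.33,0]
    - [0.31,-3.33,0]
    - [0.31,-3.33,0]
    - [0.31,-3.33,0]
    - [0.31,-3.33,0]
    - [0.31,-3.33,0]
    - [0.31,-3.33,0]
    - [0.31,-3.33,0]
  turn:
    - [0,0,0]
    - [0,0,0]
    - [0,0,0]
    - [0,0,0]
    - [0,0,0]
    - [0,0,0]
    - [0,0,0]
    - [0,0,0]
    - [0,0,0]
    - [0,0,0]
    - [0,0,0]
    - [0,0,0]

```text
time_s: 3.2
position: [0.3793, -0.0129, 0.2945]
tool_rot: [[-0.898, -0.439, 0.001], [-0.439, 0.898, -0.0], [-0.001, -0.0, -1.0]]
ft_force: [0.6, -0.1, -0.3]
grip_width: -0.0001
gripper_force: 0.0
```

Request:
move_arm:
  jaw: [0,0,0,0,0,0,0,0,0]
  dp:
    - [0.31,-3.33,0]
    - [0.31,-3.33,0]
    - [0.31,-3.33,0]
    - [0.31,-3.33,0]
    - [0.31,-3.33,0]
    - [0.31,-3.33,0]
    - [0.31,-3.33,0]
    - [0,0,0]
    - [0,0,0]
  turn:
    - [0,0,0]
    - [0,0,0]
    - [0,0,0]
    - [0,0,0]
    - [0,0,0]
    - [0,0,0]
    - [0,0,0]
    - [0,0,0]
    - [0,0,0]

```text
time_s: 3.95
position: [0.4622, -0.2312, 0.2936]
tool_rot: [[-0.899, -0.438, -0.001], [-0.438, 0.899, 0.001], [0.001, 0.001, -1.0]]
ft_force: [0.4, 1.1, -0.4]
grip_width: 0.0001
gripper_force: 0.0
```

```bash
cat > look.py <<'E'
from h import *
import sys
np.set_printoptions(precision=4,suppress=True)
s=observe();R=np.array(s["tool_rot"]);p=np.array(s["position"])
print(s["time_s"],p,"yaw",np.degrees(np.arctan2(R[1,0],R[0,0])),R[:,2],"q",s["q"],"F",s["ft_force"],s["grip_width"],s["gripper_force"])
im,d=cams.get_image("wrist")
for qz in sys.argv[2:]:
    q,z=qz.split(":")
    for r in cams.mark_of("wrist",q)[:2]:
        uv=np.array(r["location"])*[640,480]
        if not(0<=uv[0]<639.4 and 0<=uv[1]<479.4):continue
        w=onplane("wrist",uv,float(z),s)[0]
        print(q,round(r["p"],2),uv,"depth",withdepth("wrist",uv,d,s)[0],"plane",w,"tool(cm)",100*R.T@(w-p))
np.save("d.npy",d); save(sys.argv[1],im)
E
python3 look.py w1.png cap_top:0.063 thread0:0.052 thread2:0.052 housing:0
```

```text
3.95 [ 0.4622 -0.2312  0.2936] yaw -154.02610763521741 [-0.001   0.0009 -1.    ] q [ -39.7177   16.2715   72.3661    0.0025   91.4387 -155.6915] F [ 0.353   1.1014 -0.3784] 0.00011738672999934428 0.0
cap_top 0.74 [316.416 203.52 ] depth [ 0.4656 -0.2271  0.0617] plane [ 0.4654 -0.2273  0.063 ] tool(cm) [-0.4664  0.1905 23.0556]
thread0 0.94 [347.904 240.912] depth [ 0.4956 -0.1685  0.0391] plane [ 0.4923 -0.1716  0.052 ] tool(cm) [-5.3233  4.014  24.1579]
thread0 0.7 [314.176 192.   ] depth [ 0.4548 -0.2352  0.062 ] plane [ 0.4564 -0.2344  0.052 ] tool(cm) [ 0.649  -0.0662 24.1559]
thread2 0.94 [347.904 240.912] depth [ 0.4956 -0.1685  0.0391] plane [ 0.4923 -0.1716  0.052 ] tool(cm) [-5.3233  4.014  24.1579]
thread2 0.7 [314.176 192.   ] depth [ 0.4548 -0.2352  0.062 ] plane [ 0.4564 -0.2344  0.052 ] tool(cm) [ 0.649  -0.0662 24.1559]
housing 0.72 [314.112 190.992] depth [ 0.4539 -0.2357  0.0611] plane [ 0.464  -0.2309  0.    ] tool(cm) [-0.1865 -0.0884 29.3554]
```

View pics/w1.png

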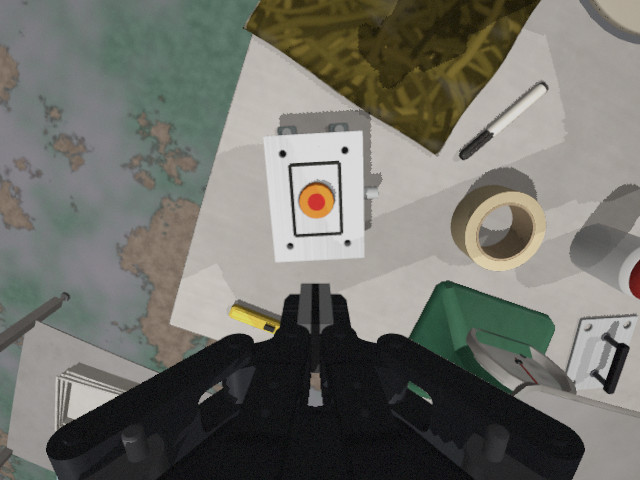

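The wrist view shows the red spot at (316,202) and the thread holes at (282,154), (345,150), (290,246) and (348,243). Next I'll refine the four holes to get the housing pose.

```bash
cat > blobs.py <<'E'
from h import *
def refine(im,pts,r=8,dark=True):
    g=cv2.GaussianBlur(im.astype(np.float32).mean(2),(0,0),0.7); out=[]
    for x,y in pts:
        x,y=int(round(x)),int(round(y)); w=g[y-r:y+r+1,x-r:x+r+1]; m=np.median(w)
        wt=np.clip(m-w-25,0,None); Y,X=np.mgrid[y-r:y+r+1,x-r:x+r+1]
        out.append([(X*wt).sum()/wt.sum(),(Y*wt).sum()/wt.sum()])
    return np.array(out)
E
python3 - <<'E'
from blobs import *
np.set_printoptions(precision=4,suppress=True)
im=cv2.imread("pics/w1.png")[:,:,::-1]
uv=refine(im,[(282,154),(345,150),(348,243),(290,246)])
w=onplane("wrist",uv,.052);print(uv,w,w.mean(0))
print([np.linalg.norm(w[i]-w[i-1]) for i in range(4)])
v=w[2]-w[1]+w[3]-w[0];print("yaw long",np.degrees(np.arctan2(v[1],v[0])))
m=(im[:,:,0]>180)&(im[:,:,1]<80)&(im[:,:,2]<80);m[:,:280]=0;m[:,350:]=0
y,x=np.nonzero(m);c=[x.mean(),y.mean()];p=onplane("wrist",c,.063)[0];print(c,p)
s=observe();R=np.array(s["tool_rot"]);print("tool cm",100*R.T@(p-s["position"]),100*R.T@(w.mean(0)-s["position"]))
E
```

```text
[[282.2206 153.3833]
 [344.4284 149.8399]
 [347.0689 242.3684]
 [289.7865 245.4375]] [[ 0.4332 -0.2841  0.052 ]
 [ 0.3989 -0.2232  0.052 ]
 [ 0.4946 -0.1694  0.052 ]
 [ 0.529  -0.2302  0.052 ]] [ 0.4639 -0.2267  0.052 ]
[np.float64(0.10986808262425969), np.float64(0.06987072658488883), np.float64(0.1097704834437292), np.float64(0.06984454879823337)]
yaw long 29.330443258950233
[np.float64(316.02369668246445), np.float64(201.65402843601896)] [ 0.464  -0.2266  0.063 ]
tool cm [-0.2776  0.1461 23.1797] [-0.2703  0.1388 24.2797]
```

Request:
move_arm:
  jaw: [0,0,0,0,0,0,0,0,0,0,0,0]
  dp:
    - [-0.28,0.15,3]
    - [0,0,3]
    - [0,0,3]
    - [0,0,3]
    - [0,0,3]
    - [0,0,3]
    - [0,0,2.5]
    - [0,0,1.5]
    - [0,0,0.5]
    - [0,0,0.3]
    - [0,0,0.3]
    - [0,0,0]
  turn:
    - [0,0,0]
    - [0,0,0]
    - [0,0,0]
    - [0,0,0]
    - [0,0,0]
    - [0,0,0]
    - [0,0,0]
    - [0,0,0]
    - [0,0,0]
    - [0,0,0]
    - [0,0,0]
    - [0,0,0]

```text
time_s: 5.2
position: [0.4643, -0.2275, 0.064]
tool_rot: [[-0.898, -0.44, 0.001], [-0.44, 0.898, -0.001], [-0.001, -0.001, -1.0]]
ft_force: [0.2, -0.1, 0.3]
grip_width: -0.0002
gripper_force: 0.0
```

Request:
move_arm:
  jaw: [0,0,0,0]
  dp:
    - [0,0,0.2]
    - [0,0,0.2]
    - [0,0,0]
    - [0,0,0]
  turn:
    - [0,0,0]
    - [0,0,0]
    - [0,0,0]
    - [0,0,0]

```text
time_s: 5.53
position: [0.4645, -0.2277, 0.0603]
tool_rot: [[-0.898, -0.44, 0.002], [-0.44, 0.898, -0.001], [-0.001, -0.002, -1.0]]
ft_force: [-0.1, 0.9, 5.9]
grip_width: 0.0
gripper_force: 2.9
```

Request:
move_arm:
  jaw: [0,0,0,0,0]
  dp:
    - [0,0,0.2]
    - [0,0,0.2]
    - [0,0,0.15]
    - [0,0,0]
    - [0,0,0]
  turn:
    - [0,0,0]
    - [0,0,0]
    - [0,0,0]
    - [0,0,0]
    - [0,0,0]

```text
time_s: 5.95
position: [0.4645, -0.2277, 0.055]
tool_rot: [[-0.898, -0.44, 0.002], [-0.44, 0.898, -0.001], [-0.001, -0.002, -1.0]]
ft_force: [-0.4, 1.0, 9.4]
grip_width: 0.0004
gripper_force: 4.3
```

Request:
move_arm:
  jaw: [0,0,0,0,0]
  dp:
    - [0,0,0.1]
    - [0,0,0.1]
    - [0,0,0.1]
    - [0,0,0]
    - [0,0,0]
  turn:
    - [0,0,0]
    - [0,0,0]
    - [0,0,0]
    - [0,0,0]
    - [0,0,0]

```text
time_s: 6.37
position: [0.4647, -0.2279, 0.0547]
tool_rot: [[-0.898, -0.44, 0.004], [-0.44, 0.898, -0.003], [-0.002, -0.004, -1.0]]
ft_force: [-8.1, 6.6, 38.1]
grip_width: 0.0002
gripper_force: 19.2
```

The cap is against its hard stop: z is 0.055 and the force rose to 38 N. Next I'll retract, turn half round to keep joint 6 away from its limit, and go to the cover.

Request:
move_arm:
  jaw: [0,0,0,0,0,0,0,0,0,0,0,0]
  dp:
    - [0,0,-1]
    - [0,0,-3]
    - [0,0,-4]
    - [0,0,-4]
    - [0,0,-4]
    - [0,0,-4]
    - [0,0,-4]
    - [0,0,-1.5]
    - [0,0,0]
    - [0,0,0]
    - [0,0,0]
    - [0,0,0]
  turn:
    - [0,0,0]
    - [0,0,0]
    - [0,0,0.12]
    - [0,0,0.12]
    - [0,0,0.12]
    - [0,0,0.12]
    - [0,0,0.12]
    - [0,0,0.12]
    - [0,0,0.12]
    - [0,0,0.12]
    - [0,0,0.12]
    - [0,0,0.12]

```text
time_s: 7.37
position: [0.4638, -0.2273, 0.306]
tool_rot: [[-0.731, 0.682, 0.0], [0.682, 0.731, -0.0], [-0.0, -0.0, -1.0]]
ft_force: [0.6, 1.2, -0.1]
grip_width: -0.0003
gripper_force: 0.0
```

Request:
move_arm:
  jaw: [5,5,5,5,5,5,5,5,5,5,5,5]
  dp:
    - [0,0,0]
    - [0,0,0]
    - [0,0,0]
    - [0,0,0]
    - [0,0,0]
    - [0,0,0]
    - [0,0,0]
    - [0,0,0]
    - [0,0,0]
    - [0,0,0]
    - [0,0,0]
    - [0,0,0]
  turn:
    - [0,0,0.12]
    - [0,0,0.12]
    - [0,0,0.12]
    - [0,0,0.12]
    - [0,0,0.12]
    - [0,0,0.12]
    - [0,0,0.12]
    - [0,0,0.12]
    - [0,0,0.12]
    - [0,0,0.12]
    - [0,0,0.12]
    - [0,0,0.12]

```text
time_s: 8.37
position: [0.4638, -0.2273, 0.3059]
tool_rot: [[0.581, 0.814, 0.0], [0.814, -0.581, -0.0], [-0.0, 0.0, -1.0]]
ft_force: [-0.6, -0.7, 0.8]
grip_width: 0.0497
gripper_force: 0.0
```

Request:
move_arm:
  jaw: [5,5,5,5,5,5]
  dp:
    - [0,0,0]
    - [0,0,0]
    - [0,0,0]
    - [0,0,0]
    - [0,0,0]
    - [0,0,0]
  turn:
    - [0,0,0.12]
    - [0,0,0.12]
    - [0,0,0.12]
    - [0,0,0.12]
    - [0,0,0]
    - [0,0,0]

```text
time_s: 8.87
position: [0.4639, -0.2274, 0.3059]
tool_rot: [[0.887, 0.462, 0.0], [0.462, -0.887, -0.0], [0.0, 0.0, -1.0]]
ft_force: [0.6, 0.2, 0.8]
grip_width: 0.0499
gripper_force: 0.0
```

```bash
python3 look.py w2.png cap_top:0.055
cat > thr.py <<'E'
from blobs import *
np.set_printoptions(precision=4,suppress=True)
# predicted hole pixels from known pose, refined
import sys
def proj(W,s):
    c,M=cam2world("wrist",s);k,d=K(c);P=(np.c_[W,np.ones(len(W))]@np.linalg.inv(M).T)[:,:3]
    return cv2.projectPoints(P*[1,-1,-1],np.zeros(3),np.zeros(3),k,d)[0].reshape(-1,2)
def measure(im,s,cen,yaw,z,r=8):
    a=np.radians(yaw);L=np.array([[55,35],[55,-35],[-55,-35],[-55,35]])/1000
    W=np.c_[L@np.array([[np.cos(a),np.sin(a)],[-np.sin(a),np.cos(a)]])+cen,np.full(4,z)]
    uv=refine(im,proj(W,s),r);w=onplane("wrist",uv,z,s)
    v=w[0]-w[3]+w[1]-w[2]
    return uv,w,w.mean(0),np.degrees(np.arctan2(v[1],v[0])),[np.linalg.norm(w[i]-w[i-1]) for i in range(4)]
if __name__=="__main__":
    for x in measure(cv2.imread("pics/w2.png")[:,:,::-1],observe(),[.464,-.2267],29.3,.052):print(x)
E
python3 thr.py
```

```text
8.8667 [ 0.4639 -0.2274  0.3059] yaw 27.523218449459772 [ 0.0001 -0.0001 -1.    ] q [-39.2563  15.8881  70.9107  -0.0025  93.1926  23.2203] F [0.559 0.193 0.812] 0.0498715340930444 0.0
cap_top 0.78 [315.2   198.096] depth [ 0.4634 -0.2279  0.0552] plane [ 0.4633 -0.228   0.055 ] tool(cm) [-0.0762  0.0224 25.0932]
[[284.5029 150.9053]
 [344.7627 149.2309]
 [343.9354 237.7591]
 [289.535  240.3546]]
[[ 0.4956 -0.1713  0.052 ]
 [ 0.5293 -0.232   0.052 ]
 [ 0.4349 -0.2831  0.052 ]
 [ 0.4006 -0.2246  0.052 ]]
[ 0.4651 -0.2278  0.052 ]
28.890306174383216
[np.float64(0.108908637522714), np.float64(0.06945712408033704), np.float64(0.10735773669729305), np.float64(0.06787206516781909)]
```

Request:
move_arm:
  jaw: [5,5,5,5,5,5,5,5]
  dp:
    - [1.72,-2.85,0]
    - [1.72,-2.85,0]
    - [1.72,-2.85,0]
    - [1.72,-2.85,0]
    - [1.72,-2.85,0]
    - [1.72,-2.85,0]
    - [1.72,-2.85,0]
    - [1.72,-2.85,0]
  turn:
    - [0,0,0]
    - [0,0,0]
    - [0,0,0]
    - [0,0,0]
    - [0,0,0]
    - [0,0,0]
    - [0,0,0]
    - [0,0,0]

```text
time_s: 9.63
position: [0.4814, 0.0399, 0.306]
tool_rot: [[0.887, 0.461, 0.0], [0.461, -0.887, -0.0], [0.0, 0.0, -1.0]]
ft_force: [1.0, 0.2, -0.3]
grip_width: 0.0499
gripper_force: 0.0
```

Request:
move_arm:
  jaw: [5,5,5,5,5,5,5,5,5,5]
  dp:
    - [1.72,-2.85,0]
    - [1.72,-2.85,0]
    - [1.72,-2.85,0]
    - [1.72,-2.85,0]
    - [1.72,-2.85,0]
    - [1.72,-2.85,0]
    - [1.72,-2.85,0]
    - [1.72,-2.85,0]
    - [0,0,0]
    - [0,0,0]
  turn:
    - [0,0,0]
    - [0,0,0]
    - [0,0,0]
    - [0,0,0]
    - [0,0,0]
    - [0,0,0]
    - [0,0,0]
    - [0,0,0]
    - [0,0,0]
    - [0,0,0]

```text
time_s: 10.47
position: [0.4989, 0.3052, 0.3053]
tool_rot: [[0.886, 0.463, -0.001], [0.463, -0.886, -0.0], [-0.001, 0.0, -1.0]]
ft_force: [0.3, 0.4, 0.6]
grip_width: 0.0502
gripper_force: 0.0
```

```bash
python3 look.py w3.png cover_grip:0.047 hole0:0.005
```

```text
10.4667 [0.4989 0.3052 0.3053] yaw 27.573395514415633 [-0.0007 -0.0004 -1.    ] q [19.87   23.3177 59.8528 -0.0082 96.873  82.2956] F [0.2674 0.3856 0.615 ] 0.05024483229192671 0.0
cover_grip 0.64 [311.104 195.984] depth [0.4968 0.3094 0.0464] plane [0.4969 0.3095 0.047 ] tool(cm) [ 0.0336 -0.4727 25.8278]
hole0 0.86 [336.576 226.512] depth [ 0.466   0.2539 -0.0024] plane [0.4677 0.2554 0.005 ] tool(cm) [-5.0498  2.9722 30.0319]
hole0 0.58 [288.    145.392] depth [0.5337 0.3628 0.0004] plane [0.534  0.3626 0.005 ] tool(cm) [ 5.7923 -3.4627 30.0233]
```

View pics/w3.png

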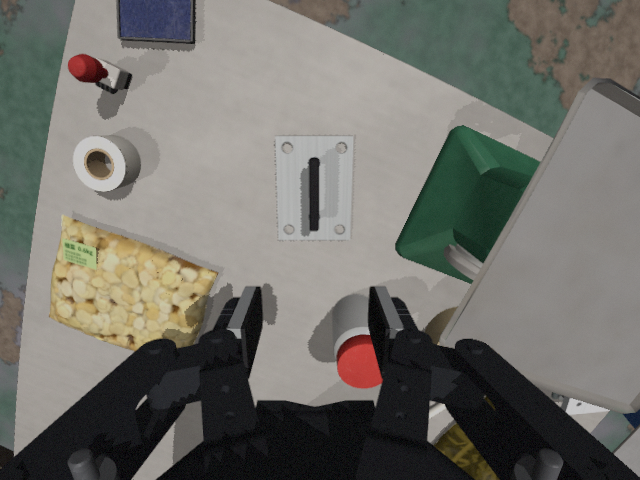

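The plate spans columns 276–353 and rows 136–240, with the bar from (314,160) to (314,230), so the tool is nearly aligned. Next I'll fit the bar and check clearance to the tray.

Run:
```python
from h import *
np.set_printoptions(precision=4,suppress=True)
im=cv2.imread("pics/w3.png");s=observe();R=np.array(s["tool_rot"]);p=np.array(s["position"]);d=np.load("d.npy")
m=np.zeros((480,640),np.uint8);m[150:236,295:335]=(im[150:236,295:335].max(2)<60)
print(m.sum());Y,X=np.nonzero(m)
w=withdepth("wrist",np.c_[X,Y],d,s);ok=w[:,2]>.04;print(ok.sum(),np.median(w[ok,2]))
wp=onplane("wrist",np.c_[X,Y][ok],.047,s);L=(wp-p)@R
(c,sz,a)=cv2.minAreaRect((L[:,:2]*1000).astype(np.float32));print("tool mm c",c,sz,a)
v=np.linalg.svd(L[:,:2]-L[:,:2].mean(0))[2][0];print("angle in tool deg",np.degrees(np.arctan2(v[1],v[0])),"mean",1000*L.mean(0))
g=im.mean(2);pm=np.zeros((480,640),np.uint8);pm[125:250,262:365]=g[125:250,262:365]>0
# plate holes by Hough
gray=cv2.cvtColor(im,cv2.COLOR_BGR2GRAY)
uv=[];
h=cv2.HoughCircles(gray[125:250,262:365],cv2.HOUGH_GRADIENT,1,30,param1=100,param2=8,minRadius=3,maxRadius=8)
h=h[0][:,:2]+[262,125];print(h);wh=onplane("wrist",h,.005,s);print(((wh-p)@R)[:,:2]*1000)
print("tray corners",onplane("top",[[252,142],[260,248],[372,240]],.23))
```

```text
646
644 0.04683011021089886
tool mm c (1.9244422912597656, -1.9387249946594238) (11.120072364807129, 87.08733367919922) 89.82355499267578
angle in tool deg -179.8512056444636 mean [  3.3354  -1.4066 258.9644]
[[288.5 229.5]
 [313.5 162.5]
 [350.5 144.5]
 [286.5 146.5]
 [339.5 229.5]]
[[-55.0038 -36.564 ]
 [ 36.1426  -1.9512]
 [ 59.072   45.5661]
 [ 56.5031 -36.6417]
 [-54.9905  33.8946]]
tray corners [[ 0.6814  0.2039  0.23  ]
 [ 0.4725  0.1809  0.23  ]
 [ 0.4907 -0.0288  0.23  ]]
```

Request:
move_arm:
  jaw: [5,5,5,5,5,5,5,5,5,5,5,5]
  dp:
    - [0.1,-0.16,2]
    - [0,0,3.5]
    - [0,0,3.5]
    - [0,0,3.5]
    - [0,0,3.5]
    - [0,0,3.5]
    - [0,0,3]
    - [0,0,2]
    - [0,0,1.5]
    - [0,0,1]
    - [0,0,0]
    - [0,0,0]
  turn:
    - [0,0,0]
    - [0,0,0]
    - [0,0,0]
    - [0,0,0]
    - [0,0,0]
    - [0,0,0]
    - [0,0,0]
    - [0,0,0]
    - [0,0,0]
    - [0,0,0]
    - [0,0,0]
    - [0,0,0]

```text
time_s: 11.62
position: [0.4998, 0.3054, 0.0364]
tool_rot: [[0.889, 0.458, 0.0], [0.458, -0.889, 0.0], [0.0, 0.0, -1.0]]
ft_force: [1.0, 0.9, 0.1]
grip_width: 0.05
gripper_force: 0.0
```

Request:
move_arm:
  jaw: [5,5,2,0.5,0.5,0.5,0.5,0.5,0.5,0.5]
  dp:
    - [0,0,0.8]
    - [0,0,0.5]
    - [0,0,0]
    - [0,0,0]
    - [0,0,0]
    - [0,0,0]
    - [0,0,0]
    - [0,0,0]
    - [0,0,0]
    - [0,0,0]
  turn:
    - [0,0,0]
    - [0,0,0]
    - [0,0,0]
    - [0,0,0]
    - [0,0,0]
    - [0,0,0]
    - [0,0,0]
    - [0,0,0]
    - [0,0,0]
    - [0,0,0]
  force: 80

```text
time_s: 12.45
position: [0.4996, 0.306, 0.0234]
tool_rot: [[0.888, 0.459, 0.001], [0.459, -0.888, 0.0], [0.001, 0.0, -1.0]]
ft_force: [-1.2, -0.2, 5.2]
grip_width: 0.0103
gripper_force: 78.9
```

Request:
move_arm:
  jaw: [0.5,0.5,0.5,0.5,0.5,0.5,0.5,0.5,0.5,0.5,0.5,0.5]
  dp:
    - [0,0,-0.5]
    - [0,0,-1]
    - [0,0,-2]
    - [0,0,-3]
    - [0,0,-3]
    - [0,0,-3]
    - [0,0,-3]
    - [0,0,-3]
    - [0,0,-3]
    - [0,0,-3]
    - [0,0,-3]
    - [0,0,-2]
  turn:
    - [0,0,0]
    - [0,0,0]
    - [0,0,0]
    - [0,0,0]
    - [0,0,0]
    - [0,0,0]
    - [0,0,0]
    - [0,0,0]
    - [0,0,0]
    - [0,0,0]
    - [0,0,0]
    - [0,0,0]

```text
time_s: 13.45
position: [0.4991, 0.3058, 0.3214]
tool_rot: [[0.888, 0.459, 0.003], [0.459, -0.888, 0.001], [0.003, 0.0, -1.0]]
ft_force: [0.5, 0.7, -2.9]
grip_width: 0.0103
gripper_force: 78.1
```

Request:
move_arm:
  jaw: [0.5,0.5,0.5]
  dp:
    - [0,0,-1]
    - [0,0,0]
    - [0,0,0]
  turn:
    - [0,0,0]
    - [0,0,0]
    - [0,0,0]

```text
time_s: 13.7
position: [0.4991, 0.3058, 0.3278]
tool_rot: [[0.889, 0.459, -0.0], [0.459, -0.889, -0.0], [-0.0, -0.0, -1.0]]
ft_force: [0.8, -0.7, -4.0]
grip_width: 0.0106
gripper_force: 78.1
```

```bash
python3 look.py w4.png cover_grip:0.33 hole0:0.3
```

```text
13.7 [0.4991 0.3058 0.3278] yaw 27.31390382079679 [-0.0001 -0.0001 -1.    ] q [ 19.9139  23.0083  56.7861  -0.0009 100.2151  82.5998] F [ 0.7874 -0.6718 -3.9542] 0.01059247043399902 78.12110781669617
cover_grip 0.55 [315.712 321.984] depth [0.5019 0.3071 0.3497] plane [0.4908 0.3013 0.33  ] tool(cm) [-0.9408  0.0144 -0.224 ]
hole0 0.59 [242.496 180.288] depth [ 0.4603  0.4005 -0.0005] plane [0.5301 0.3634 0.3   ] tool(cm) [ 5.3989 -3.7013  2.7749]
```

View pics/w4.png

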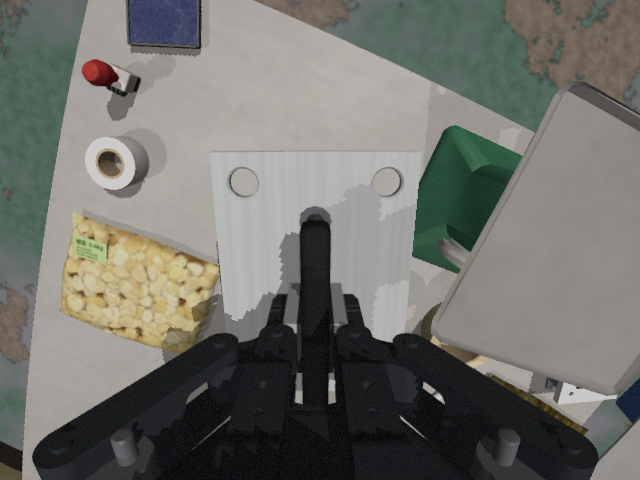

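The cover is held, with its front edge at row 151 and its two front holes at (244,182) and (387,182). Next I'll measure its pose and tilt in the tool frame.

```bash
cat > cov.py <<'E'
from h import *
np.set_printoptions(precision=2,suppress=True)
def cover(im,d,s):
    R=np.array(s["tool_rot"]);p=np.array(s["position"])
    X,Y=np.meshgrid(np.r_[225:295,338:405],np.arange(205,270));uv=np.c_[X.ravel(),Y.ravel()]
    L=(withdepth("wrist",uv,d,s)-p)@R*1000
    ok=abs(L[:,2]-np.median(L[:,2]))<8;L=L[ok]
    A=np.c_[L[:,:2],np.ones(len(L))];c=np.linalg.lstsq(A,L[:,2],rcond=None)[0]
    print("plate top in tool mm: slopes deg",np.degrees(c[:2]),"z at tcp",c[2],"rms",np.std(L[:,2]-A@c),"z median",np.median(L[:,2]))
    return c
def holes(im,d,s,ztool,guess,r=19):
    R=np.array(s["tool_rot"]);p=np.array(s["position"]);out=[]
    g=cv2.cvtColor(im,cv2.COLOR_RGB2GRAY)
    for x,y in guess:
        w=g[y-24:y+25,x-24:x+25]
        h=cv2.HoughCircles(cv2.resize(w,None,fx=4,fy=4,interpolation=cv2.INTER_CUBIC),cv2.HOUGH_GRADIENT,1,200,param1=80,param2=12,minRadius=48,maxRadius=76)[0][0]
        out.append([x-24+(h[0]+.5)/4-.5,y-24+(h[1]+.5)/4-.5]);print("r px",h[2]/4)
    o,rr=ray("wrist",out,s);o=R.T@(o-p);rr=rr@R
    L=o+rr*((ztool/1000-o[2])/rr[:,2])[:,None];print(np.array(out),"tool mm",L*1000)
    return L*1000
if __name__=="__main__":
    s=observe();im=cv2.imread("pics/w4.png")[:,:,::-1].copy();d=np.load("d.npy")
    c=cover(im,d,s)
    for z in (18.4,c[2]): L=holes(im,d,s,z,[(244,182),(387,182)]);print("mid",L.mean(0),"dist",np.linalg.norm(L[1]-L[0]),"ang",np.degrees(np.arctan2(L[1,0]-L[0,0],L[1,1]-L[0,1])))
E
python3 cov.py
```

```text
plate top in tool mm: slopes deg [-0.01 -0.03] z at tcp 19.005287652020122 rms 0.6074297031872817 z median 18.99583062039932
r px 14.6
r px 15.325
[[244.   182.25]
 [385.75 181.5 ]] tool mm [[ 54.44 -34.32  18.4 ]
 [ 54.82  33.76  18.4 ]]
mid [54.63 -0.28 18.4 ] dist 68.08712246878194 ang 0.32320933625628084
r px 14.6
r px 15.325
[[244.   182.25]
 [385.75 181.5 ]] tool mm [[ 54.35 -34.45  19.01]
 [ 54.73  33.89  19.01]]
mid [54.54 -0.28 19.01] dist 68.34410016271283 ang 0.3232093362562886
```

The cover is level and centred within 0.5 mm in the tool, with its underside about 24 mm past the TCP. I'll carry it over the tray with roughly 7 cm clearance.

Request:
move_arm:
  jaw: [0.5,0.5,0.5,0.5,0.5,0.5,0.5,0.5,0.5,0.5,0.5,0.5]
  dp:
    - [0,0,0]
    - [-0.73,1.12,0]
    - [-1.445,2.246,0]
    - [-1.445,2.246,0]
    - [-1.445,2.246,0]
    - [-1.445,2.246,0]
    - [-1.445,2.246,0]
    - [-1.445,2.246,0]
    - [-1.445,2.246,0]
    - [-1.445,2.246,0]
    - [-1.445,2.246,0]
    - [-1.445,2.246,0]
  turn:
    - [0,0,-0.031]
    - [0,0,0]
    - [0,0,0]
    - [0,0,0]
    - [0,0,0]
    - [0,0,0]
    - [0,0,0]
    - [0,0,0]
    - [0,0,0]
    - [0,0,0]
    - [0,0,0]
    - [0,0,0]

```text
time_s: 14.85
position: [0.4805, 0.0243, 0.3273]
tool_rot: [[0.874, 0.485, -0.001], [0.485, -0.874, 0.0], [-0.001, -0.001, -1.0]]
ft_force: [-0.2, 0.4, -3.1]
grip_width: 0.0102
gripper_force: 78.2
```

Request:
move_arm:
  jaw: [0.5,0.5,0.5,0.5,0.5,0.5,0.5,0.5,0.5,0.5,0.5,0.5]
  dp:
    - [-1.445,2.246,0]
    - [-1.445,2.246,0]
    - [-1.445,2.246,0]
    - [-1.445,2.246,0]
    - [-1.445,2.246,0]
    - [-1.445,2.246,0]
    - [-1.445,2.246,0]
    - [-1.445,2.246,0]
    - [-1.445,2.246,0]
    - [-0.73,1.12,0]
    - [0,0,0]
    - [0,0,0]
  turn:
    - [0,0,0]
    - [0,0,0]
    - [0,0,0]
    - [0,0,0]
    - [0,0,0]
    - [0,0,0]
    - [0,0,0]
    - [0,0,0]
    - [0,0,0]
    - [0,0,0]
    - [0,0,0]
    - [0,0,0]

```text
time_s: 15.85
position: [0.4646, -0.2273, 0.3273]
tool_rot: [[0.875, 0.485, -0.001], [0.485, -0.875, 0.001], [-0.0, -0.001, -1.0]]
ft_force: [0.5, 0.6, -2.7]
grip_width: 0.0103
gripper_force: 78.3
```

Request:
move_arm:
  jaw: [0.5,0.5,0.5,0.5,0.5,0.5,0.5,0.5,0.5,0.5,0.5,0.5]
  dp:
    - [0,0,1]
    - [0,0,2]
    - [0,0,3]
    - [0,0,3]
    - [0,0,3]
    - [0,0,3]
    - [0,0,3]
    - [0,0,2]
    - [0,0,1.4]
    - [0,0,0.8]
    - [0,0,0]
    - [0,0,0]
  turn:
    - [0,0,0]
    - [0,0,0]
    - [0,0,0]
    - [0,0,0]
    - [0,0,0]
    - [0,0,0]
    - [0,0,0]
    - [0,0,0]
    - [0,0,0]
    - [0,0,0]
    - [0,0,0]
    - [0,0,0]

```text
time_s: 16.85
position: [0.4654, -0.2267, 0.1064]
tool_rot: [[0.873, 0.487, 0.001], [0.487, -0.873, -0.0], [0.0, 0.0, -1.0]]
ft_force: [-0.4, -0.6, -3.1]
grip_width: 0.0105
gripper_force: 78.2
```

```bash
python3 look.py w5.png
python3 - <<'E'
import cv2
a=cv2.imread("pics/w5.png");cv2.imwrite("pics/w5c.png",cv2.resize(a[130:290,195:435],(800,533),interpolation=cv2.INTER_CUBIC))
E
```

```text
16.85 [ 0.4654 -0.2267  0.1064] yaw 29.136792479877734 [ 0.0005 -0.0003 -1.    ] q [-39.0922  26.067   90.4217   0.0061  63.4785  21.7683] F [-0.4155 -0.6337 -3.0513] 0.010548506408562136 78.20289373397827
```

View pics/w5c.png

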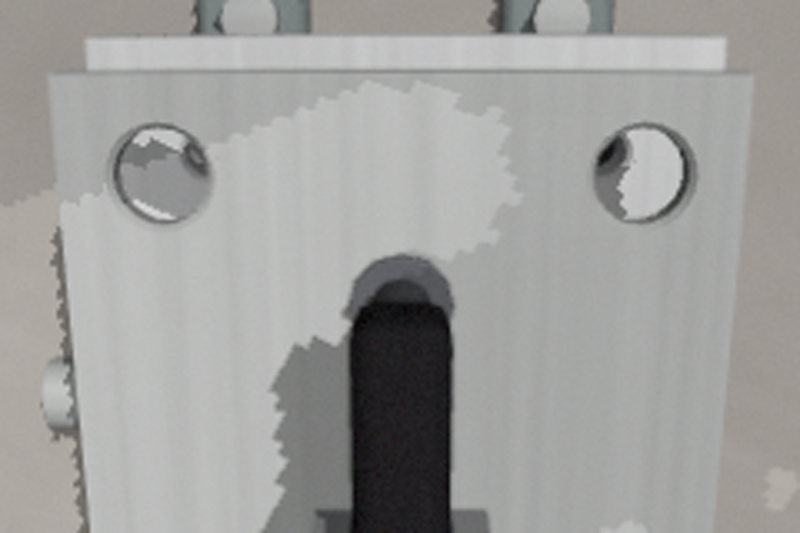

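Thread edges show through the front holes at crop (196,152) and (608,150), left-right symmetric. I'll overlay the predicted circles to check.

Run:
```python
from thr import *
s=observe();R=np.array(s["tool_rot"]);p=np.array(s["position"])
im=cv2.imread("pics/w5.png");k=5
x0,y0=215,155;crop=cv2.resize(im[y0:y0+50,x0:x0+200],None,fx=4,fy=4,interpolation=cv2.INTER_CUBIC)
t=np.linspace(0,2*np.pi,60);circ=lambda c,r:np.c_[c[0]+r*np.cos(t),c[1]+r*np.sin(t),np.full(60,c[2])]
def draw(W,col):
    uv=(proj(W,s)-[x0,y0]+.5)*4
    cv2.polylines(crop,[np.round(uv).astype(int)],True,col,1)
a=np.radians(29.1);
for ly in(35,-35):
    L=np.array([.055,ly/1000]);c=[.4645+L[0]*np.cos(a)-L[1]*np.sin(a),-.2272+L[0]*np.sin(a)+L[1]*np.cos(a)]
    draw(circ([*c,.052],.004),(0,0,255))
    T=circ([.0546,ly/1000-.0003,.019],.007);draw(T@R.T+p,(0,255,0))
    T[:,2]=.024;draw(T@R.T+p,(255,0,0))
cv2.imwrite("pics/ov.png",crop)
```

```text
(no output)
```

View pics/ov.png

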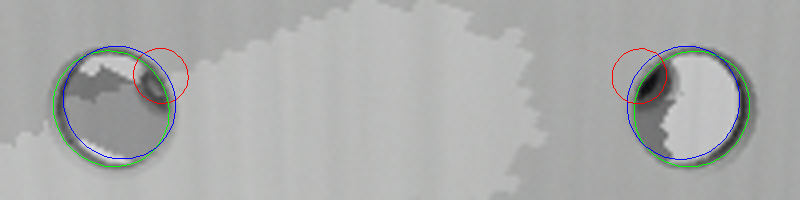

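The prediction and the view agree within about 1 mm. I'll do the final lowering.

Request:
move_arm:
  jaw: [0.5,0.5,0.5,0.5,0.5,0.5,0.5,0.5]
  dp:
    - [-0.06,0.03,0.5]
    - [0,0,0.5]
    - [0,0,0.35]
    - [0,0,0]
    - [0,0,0]
    - [0,0,0]
    - [0,0,0]
    - [0,0,0]
  turn:
    - [0,0,0]
    - [0,0,0]
    - [0,0,0]
    - [0,0,0]
    - [0,0,0]
    - [0,0,0]
    - [0,0,0]
    - [0,0,0]

```text
time_s: 17.57
position: [0.4648, -0.2278, 0.0925]
tool_rot: [[0.874, 0.486, 0.0], [0.486, -0.874, -0.0], [0.0, 0.0, -1.0]]
ft_force: [0.4, -0.2, -3.1]
grip_width: 0.0106
gripper_force: 78.3
```

```bash
python3 look.py w6.png
python3 - <<'E'
from cov import *
s=observe();d=np.load("d.npy");im=cv2.imread("pics/w6.png")[:,:,::-1].copy()
c=cover(im,d,s);print("underside z mm",1000*s["position"][2]-c[2]-5)
L=holes(im,d,s,c[2],[(244,182),(387,182)]);print(L.mean(0))
E
```

```text
17.5667 [ 0.4648 -0.2278  0.0925] yaw 29.09279392366303 [ 0.0003 -0.0002 -1.    ] q [-39.2312  27.1419  91.3917  -0.0015  61.4455  21.6767] F [ 0.4365 -0.1664 -3.1172] 0.010560206296881603 78.33881735801697
plate top in tool mm: slopes deg [-0.03 -0.01] z at tcp 18.98379489137439 rms 0.6051872244363783 z median 18.96926393335468
underside z mm 68.47738683303226
r px 14.825
r px 15.4
[[243.25 182.  ]
 [388.5  181.75]] tool mm [[ 54.48 -34.78  18.98]
 [ 54.63  35.25  18.98]]
[54.55  0.24 18.98]
```

The cover is level and steady about 16.5 mm above the flange, with its holes aligned. I'll hand the job in now.

```bash
python3 -c "
from rig import ticket
print(ticket.close_job())"
```

```text
the job is handed in; nothing more can be done
None
```

I pressed the cap home against its stop and handed the job in with the cover held level about 16.5 mm above the flange, holes aligned to within about 1 mm by my measurements; the hand-in call returned no verdict.

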